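# Offer up the lever of a hand press for pinning

### The arm

A 7-joint arm with a two-finger parallel gripper is mounted at the origin on a cart in front of the work surface, level with it; the furniture and walls round the work are solid. World frame = base frame: x ahead of the robot, y to its left, z up, the work surface at z = 0. Lengths are in m, angles in rad, forces in N, time in s.
With the tool pointing down it reaches from about 0.425 to 0.875 m from the base axis. Payload 4.7 kg.
Tool frame: the origin (TCP) lies midway between the tips of the shut fingers; the grasp point (between the pads) lies 19 mm behind it; z points along the fingers, y is the direction in which the jaws open and shut (so a half turn about z gives the same grasp; the last joint's range is limited). The gripper opens to 87 mm and grips with 3 to 60 N. Pads are 19 mm wide; open, the fingers measure 117 mm over their backs; the gripper's body (75 mm by 190 mm) begins 51 mm behind the grasp point.
Start: joints at [1.161, 0.321, -0.07, 1.45, 0.023, 1.371, -0.057], TCP at [0.267, -0.593, 0.223] pointing down, gripper open.
Joint ranges: [-2.86, 2.86], [-0.3, 2.09], [-1.38, 1.24], [0.06, 2.45], [-1.56, 4.7], [0.09, 2.05], [-2.69, 2.69]. Speed limits (rad/s): [2.57, 2.57, 3.14, 3.14, 3.14, 3.14, 3.14].

### API

Orientations are given as a rotation vector (axis times angle).
In Python, from bench import ctrl, optics gives the robot as it stands. The module is installed in compiled form; this text tells all that it offers.
- The arm moves only by the tool step_arm, never from a script. Its argument "deltas" is a list of rows, each a list of 7 numbers: the turn, a rotation vector about the tool's x, y, z in degrees, then the shift along the tool's x, y, z in mm, then the finger opening in mm, from 0 to 87. A call has exactly 8 rows; each row is the pose to reach, as a shift and turn from the pose commanded when the call began, along the tool's axes at that moment; what a row does not reach only later rows make up. A row lasts 1/8 s, in which the tool goes at most 62.5 mm and 10.7 degrees, less where a joint would pass 70% of its speed; a pose out of reach is approached as far as the arm can. A call with a gripper value outside its range is refused whole. The fingers move at their own pace and stop on an object; "newtons" is the grip in N (left out, the last holds). Time passes only in rows, so rows that repeat a pose let the fingers close, or fill a call up. It gives the time, the measured TCP pose, the force and the opening at its end, in the units of the state.
- ctrl.get_state(): the state, without advancing time (a new reading comes with each control period).
- optics.get_image(name): name is "scene" or "side" or "wrist"; returns the picture (420x560x3 uint8, red, green, blue); there is no depth.
- optics.get_calibration(name): a dict with "K" (3x3 intrinsics, pixels), "R" (3x3) and "t" (3): a world point X has camera coordinates R X + t. Camera axes: x right, y down, z forward; pixel columns grow to the right and rows downward; lengths in m; the calibration is good to about 2 mm. A picture is of the moment at which its call begins: read the wrist's pose just before it. get_calibration takes no time and is no camera call; for the wrist camera it gives the pose at the moment of the call.
- ctrl.close_job(): hands the job in, once; it reports no verdict.
The state is a dict: "time": time; "joint_positions": joint angles; "qd": joint speeds; "joint_torque": joint torques, N m; "position": TCP position; "tool_rot": TCP orientation; "ft_force": force on the tool from outside, world axes, zero at the start; "torque": the same for the moment, N m; "grip_width": opening from 0.0 (shut) to 1.0 (fully open).
Only numpy, scipy, OpenCV 4.12 (cv2) and the standard library are available. Lean on these libraries where they do the work, as an engineer would, in place of code of your own. Each camera call takes 0.05 s, during which the arm holds its last target.

### The job

The lever of the little hand press goes back on its pivot. Lift the loose lever at its balance point, turn it so that its handle points out to the front of the press, lower its hub into the fork from above and hold it level there, its bore in line with the bores of the two cheeks and touching nothing of the press, so that I can push the pin through. Finish while still holding it like that; do not disturb the pin that lies ready in its rests, and leave the other things on the bench where they are.

Things in the scene. Friction and masses are not known exactly. Their poses are not given: they have to be found in the camera images.
- press_bore (a point): Hand lever press, fixed, grey-green cast frame 108 mm deep, 84 wide. Point: centre of the open-topped fork, on the axis of its two 11 mm bores, 125 mm above the bench. y along the bores (+y press's left), z up, -x the front, where the handle belongs. Fork cheeks: 22 mm apart inside, 8 mm thick, 36 mm long in x, rounded tops 18 mm above the point; fork floor 29 mm below it.
- press_ram (a point): Top of the press's round ram button (17 mm across), 30 mm in front (-x) of press_bore and 23 mm below it. No part of the press reaches farther than 45 mm in front of press_bore except the base, 12 mm high, and bolts on it. Axes as press_bore.
- pin_center (a point): Loose steel pivot pin, 10 mm thick, lying ready in two V rests on the right (-y) of the fork, in line with the bores. Point: middle of its shank, 52 mm from press_bore along the press's -y, at the same height. Its nose is 22 mm and its dark tee handle's end 90 mm from press_bore; the tee is 26 mm wide; pin and rests reach at most 6 mm above the bore axis.
- lever_balance (a point): Loose lever of the press lying on its underside, 0.2 to 0.4 kg, handle towards the hollow of the bench. Point: its balance point, in the middle of the flat-sided grey-green bar, 12 mm wide (y), 24 mm high, 12 mm above the underside. x along the lever to the steel hub, z up. Bar from 45 mm ahead to 41 mm behind; then a cranked rod with black grip, ending 154 mm behind (-x) and up to 32 mm above the point.
- lever_bore (a point): Centre of the 11 mm cross bore in the lever's steel hub (32 mm diameter, 16 mm wide, so 3 mm room each side in the fork): 57 mm ahead (+x) of lever_balance and 4 mm above it. y along the bore; axes as lever_balance.
- salve_tin: Bystander: cream screw tin with white lid, 64 mm across, 56 mm high, left behind the press; origin at the centre of its underside.
- lens_dome: Bystander: grey loupe standing on its rim, 31 mm across, 22 mm high, to the left of the lever; origin at the centre of its underside.
- round_tin: Bystander: flat round aluminium tin with glass lid, 39 mm across, 13 mm high, left in front of the press; origin at the centre of its underside.
- blade_packet: Bystander: flat packet of saw blades, 26 by 136 by 10 mm, to the left; origin at the centre of its underside.

How it is judged:
On the way, in this order (a step that is already met when the one before it is completed fails the run):
1. the lever is lifted off the bench (height (world z) of lever_balance above 0.06 m and contact force between the fingers and press_lever above 1 N), for 0.2 s.
2. the hub comes over the fork, from above (horizontal distance between lever_bore and press_bore below 0.015 m and z of lever_bore in the frame of press_bore above 0.025 m), for 0.05 s.
At the end, for the whole second after the job is handed in: Fingers hold the lever within 20 mm of its balance point (along it), at rest, level within 0.07 rad, its bore centre within 5 mm and its bore within 0.12 rad of the fork's bore, handle to the front, not touching the press; the pin has not moved 8 mm (distance between lever_bore and press_bore below 0.005 m and angle between lever_balance's own z axis and vertical below 0.07 rad and angle between the y axis of lever_balance and the y axis of press_bore, either way round below 0.12 rad and x of lever_balance in the frame of press_bore below -0.04 m and contact force between the fingers and press_lever above 1 N and contact force between press_lever and press below 0.2 N and linear speed of press_lever below 0.03 m/s and distance of pin_center from where it was at the start of the episode below 0.008 m and x of the grasp point in the frame of lever_balance between -0.02 and 0.02 m); the arm keeps its last pose, push and grip.
It fails at once if another thing on the bench is pushed more than 20 mm (distance of any of salve_tin, lens_dome, round_tin, blade_packet from where it was at the start of the episode above 0.02 m).
It also fails if it takes over 35 s, if anything falls off the work surface, if the arm or the gripper's body presses on something with over 40 N, if the wrist force passes 120 N, or if a joint passes its speed limit or range.

## Working session

There is one attempt and no reset: what is moved stays moved. The work goes in short steps, Python scripts to look and compute and a tool call to move; the robot and the scene stay as the last step left them, time stands still between calls to the robot, and variables do not carry over. Pictures are saved under pics/ and viewed, and the job is handed in when it is done.

Besides the shell and the picture viewer there is one more tool, called after ">>>" by a JSON object that holds its "name" and its "arguments". step_arm: Moves the arm, as the interface text tells. Its arguments: {"type":"object","properties":{"deltas":{"type":"array"},"newtons":{"type":"number"}},"required":["deltas"]}

```bash
mkdir -p pics; python3 - <<'E'
from bench import ctrl, optics
import cv2
s=ctrl.get_state();print({k:s[k] for k in('time','position','tool_rot','ft_force','grip_width')})
for n in('scene','side','wrist'):
    c=optics.get_calibration(n);print(n,c['K'],c['R'],c['t'])
    cv2.imwrite(f'pics/{n}0.png',optics.get_image(n)[...,::-1])
E
```

```text
{'time': 0.0, 'position': array([ 0.26703741, -0.59201282,  0.22145703]), 'tool_rot': array([-3.06949493e+00, -6.60419522e-01,  7.70574151e-04]), 'ft_force': array([-0.0444499,  0.156366 ,  0.3272626]), 'grip_width': 1.0031220543297859}
scene [[422.55917533   0.         280.12799419]
 [  0.         422.55917533 212.41638932]
 [  0.           0.           1.        ]] [[-0.61260723 -0.79025376 -0.01453874]
 [-0.43063905  0.34914422 -0.83225496]
 [ 0.66276873 -0.50358446 -0.5542024 ]] [0.22252114 0.43203101 0.39525386]
side [[454.69107672   0.         283.82049471]
 [  0.         454.69107672 216.65967716]
 [  0.           0.           1.        ]] [[ 0.99935395 -0.0332411  -0.01366432]
 [-0.03225853 -0.66200517 -0.74880475]
 [ 0.01584524  0.74876177 -0.66264979]] [-0.62117989 -0.04830468  1.06958343]
wrist [[305.46616371   0.         275.85134875]
 [  0.         305.46616371 210.74214252]
 [  0.           0.           1.        ]] [[ 0.41026531 -0.91196425 -0.00188965]
 [-0.88312763 -0.39780783  0.24866549]
 [-0.22752575 -0.10035003 -0.96858758]] [-0.64883381 -0.02975836  0.39079429]
```

View pics/scene0.png

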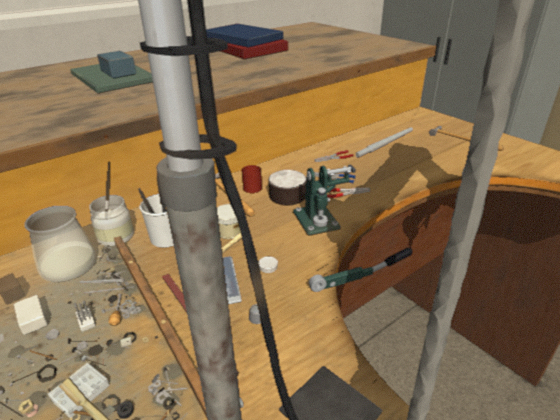

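View pics/side0.png

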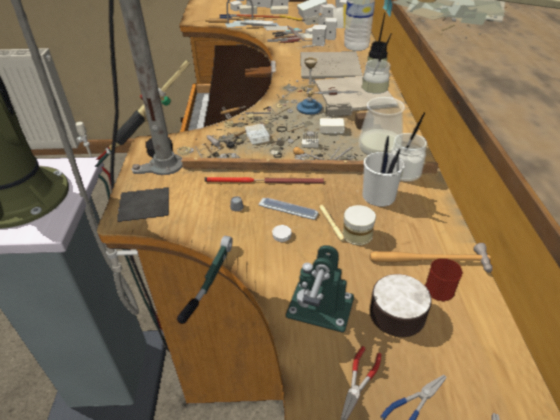

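View pics/wrist0.png

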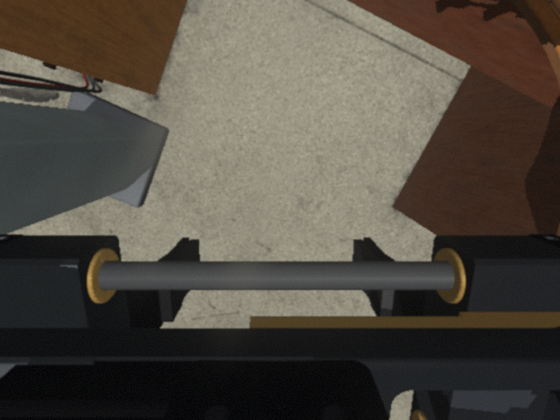

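The side view shows the lever, with its hub near (226,243) and grip end near (184,312), and the press near (322,290). The scene view shows the lever hub near (318,283) and the press near (320,200). I'll zoom in on both.

```bash
python3 - <<'E'
import cv2
a=cv2.imread('pics/side0.png');b=cv2.imread('pics/scene0.png')
cv2.imwrite('pics/z1.png',cv2.resize(a[225:345,165:365],None,fx=4,fy=4,interpolation=cv2.INTER_CUBIC)[:600])
cv2.imwrite('pics/z2.png',cv2.resize(b[155:305,255:425],None,fx=4,fy=4,interpolation=cv2.INTER_CUBIC)[:600])
E
```

```text
(no output)
```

View pics/z1.png

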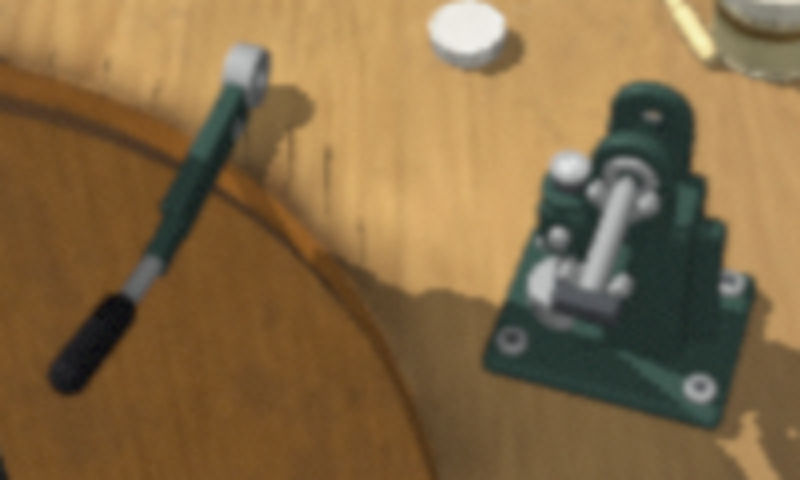

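View pics/z2.png

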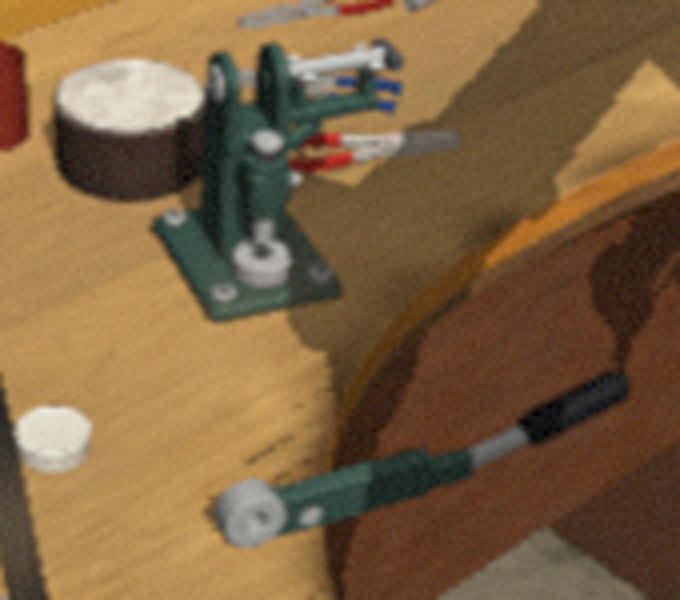

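```bash
cat > h.py <<'E'
import numpy as np
from bench import ctrl, optics
def ray(n,p,c=None):
    c=c or optics.get_calibration(n)
    d=c['R'].T@np.linalg.solve(c['K'],[p[0],p[1],1.]);o=-c['R'].T@c['t'];return o,d/np.linalg.norm(d)
def plane(n,p,z,c=None):
    o,d=ray(n,p,c);return o+d*(z-o[2])/d[2]
def tri(obs):
    A=np.zeros((3,3));b=np.zeros(3);R=[]
    for o,d in obs:
        P=np.eye(3)-np.outer(d,d);A+=P;b+=P@o
    x=np.linalg.solve(A,b);return x,[float(np.linalg.norm((np.eye(3)-np.outer(d,d))@(x-o))) for o,d in obs]
def proj(n,X,c=None):
    c=c or optics.get_calibration(n)
    v=c['K']@(c['R']@np.asarray(X)+c['t']);return v[:2]/v[2]
E
python3 - <<'E'
from h import *
np.set_printoptions(precision=4,suppress=True)
S=lambda x,y:(165+x/4,225+y/4)
C=lambda x,y:(255+x/4,155+y/4)
t=lambda s,c:tri([ray('side',S(*s)),ray('scene',C(*c))])
print('hub',t((246,72),(250,512)))
print('grip end',t((65,380),(618,385)))
print('tee',t((588,300),(388,55)))
print('ramtop',t((570,165),(267,143)))
for p in ((485,362),(718,425),(755,290)):print('base',plane('side',S(*p),.012))
for p in ((155,225),(215,315),(340,290)):print('base sc',plane('scene',C(*p),.012))
print('leftbore',t((652,115),(218,80)))
print('tin',plane('side',S(467,30),.013))
E
```

```text
hub (array([ 0.4987, -0.1959,  0.0155]), [0.0005996165402252514, 0.000599616540225288])
grip end (array([ 0.4371, -0.3926,  0.0328]), [0.00013124476155614508, 0.00013124476155616243])
tee (array([ 0.6495, -0.4325,  0.1236]), [0.0014808042568800449, 0.0014808042568800574])
ramtop (array([ 0.6505, -0.3414,  0.098 ]), [0.0007847727355524652, 0.000784772735552465])
base [ 0.6135 -0.3758  0.012 ]
base [ 0.7101 -0.4121  0.012 ]
base [ 0.7361 -0.3419  0.012 ]
base sc [ 0.725  -0.3227  0.012 ]
base sc [ 0.6325 -0.2907  0.012 ]
base sc [ 0.6056 -0.3624  0.012 ]
leftbore (array([ 0.6855, -0.3368,  0.1235]), [0.0011273051489005103, 0.001127305148900496])
tin [ 0.6119 -0.1672  0.013 ]
```

The coarse fixes agree with the given sizes: hub height 15.5 mm, and three estimates of press_bore at about (0.680,-0.350). Next I work out the approach to above the lever, and check where the clutter and post are.

```bash
cat >> h.py <<'E'
from scipy.spatial.transform import Rotation as Ro
def tool(yaw): # tool x along yaw deg, z down
    return Ro.from_euler('z',yaw,degrees=True)*Ro.from_euler('x',180,degrees=True)
def delta(P,yaw,st=None):
    st=st or ctrl.get_state();R0=Ro.from_rotvec(st['tool_rot'])
    r=(R0.inv()*tool(yaw)).as_rotvec(degrees=True);d=R0.inv().apply(np.asarray(P)-st['position'])*1000
    return np.round(r,2),np.round(d,2)
E
python3 - <<'E'
from h import *
np.set_printoptions(precision=4,suppress=True)
c=optics.get_calibration('wrist');s=ctrl.get_state()
o=-c['R'].T@c['t'];R=Ro.from_rotvec(s['tool_rot'])
print('cam in tool',R.inv().apply(o-s['position']),'cam axes in tool',R.inv().as_matrix()@c['R'].T)
print('post',plane('side',(163,165),0),'lens',plane('side',(236,204),.011),'packet',plane('side',(289,208),.01),'rtin',plane('side',(282,233),.007),'salve',plane('side',(359,220),.028))
print('edge', [plane('side',p,0)[:2] for p in ((140,240),(165,247),(205,262),(240,285),(265,320),(280,380))])
for f in (72.6,):
  print(delta((.4817,-.2503,.20),f))
E
```

```text
cam in tool [ 0.0677 -0.0001 -0.1631] cam axes in tool [[-0.0011 -0.9686 -0.2485]
 [ 1.     -0.001  -0.0005]
 [ 0.0002 -0.2485  0.9686]]
post [0.3176 0.1101 0.    ] lens [ 0.5122 -0.0675  0.011 ] packet [ 0.6304 -0.086   0.01  ] rtin [ 0.6125 -0.1625  0.007 ] salve [ 0.7739 -0.1529  0.028 ]
edge [array([ 0.3145, -0.1622]), array([ 0.3705, -0.1854]), array([ 0.4571, -0.2314]), array([ 0.5291, -0.2936]), array([ 0.5761, -0.375 ]), array([ 0.5993, -0.489 ])]
(array([ -0.08,  -0.03, -48.32]), array([ 336.23, -223.29,   22.01]))
```

>>> {"name": "step_arm", "arguments": {"deltas": [[0,0,-6,42,-28,0,60],[0,0,-12,84,-56,2,60],[0,0,-18,126,-84,5,60],[0,0,-24,168,-112,8,60],[0,0,-30,210,-140,11,60],[0,0,-36,252,-168,15,60],[0,0,-42,294,-196,19,60],[0,0,-48.3,336,-223,22,60]]}}

```text
time: 1.15
position: [0.4823, -0.2496, 0.2003]
tool_rot: [2.529, 1.864, -0.001]
ft_force: [0.4, -0.4, -0.9]
grip_width: 0.691
```

```bash
python3 - <<'E'
from h import *
import cv2,json
s=ctrl.get_state();print(s['time'],s['position'],s['tool_rot'],s['joint_positions'],abs(s['qd']).max())
c=optics.get_calibration('wrist')
cv2.imwrite('pics/w1.png',optics.get_image('wrist')[...,::-1])
json.dump({k:np.asarray(v).tolist() for k,v in c.items()},open('w1.json','w'))
E
```

```text
1.15 [ 0.48229782 -0.24956362  0.20028989] [ 2.52886701e+00  1.86390072e+00 -5.23435673e-04] [ 0.8116195   0.12920966 -0.41456937  1.73702658  0.05441854  1.28672179
  0.0843814 ] 0.4088513575210208
```

View pics/w1.png

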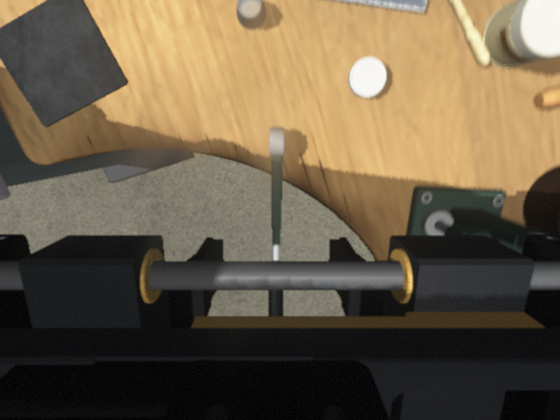

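The wrist view shows the lever upright in the picture, hub at about (277,142) and bar centred on column 276. The jaw is already nearly in line. I'll measure it finely.

```bash
python3 - <<'E'
from h import *
import cv2,json
c={k:np.array(v) for k,v in json.load(open('w1.json')).items()}
a=cv2.imread('pics/w1.png')
cv2.imwrite('pics/w1z.png',cv2.resize(a[110:260,190:390],None,fx=4,fy=4,interpolation=cv2.INTER_CUBIC))
np.set_printoptions(precision=4,suppress=True)
hd=np.array([.2988,.9543])
for n,x,z in(('hub',.57e-1,.016),('bal',0,.024)):
    print(n,proj('wrist',[.4817+hd[0]*x,-.2503+hd[1]*x,z],c))
E
```

```text
hub [275.7856 143.2024]
bal [275.6918 194.9835]
```

View pics/w1z.png

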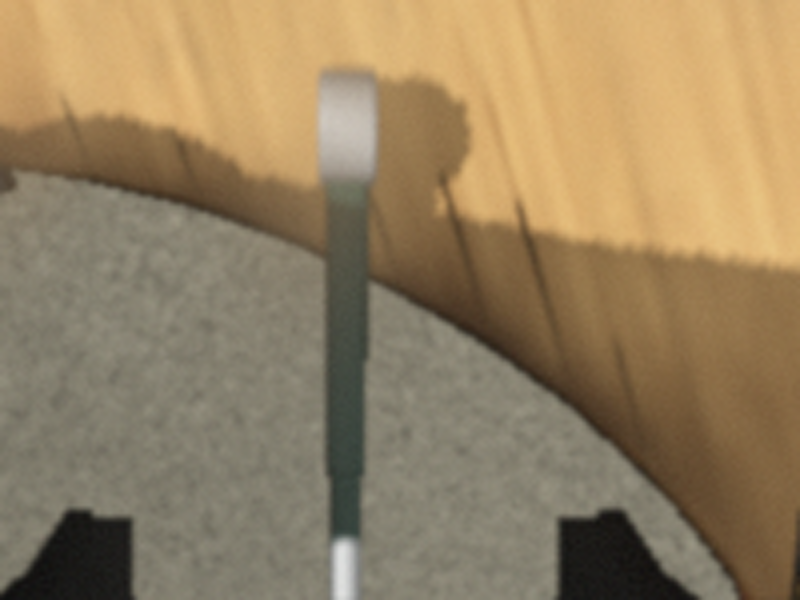

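```bash
python3 - <<'E'
from h import *
import cv2,json
np.set_printoptions(precision=4,suppress=True)
c={k:np.array(v) for k,v in json.load(open('w1.json')).items()}
Z=lambda x,y:(190+x/4,110+y/4)
print('hubfront',plane('wrist',Z(348,70),.016,c),'hubback',plane('wrist',Z(346,184),.016,c),'hubmid',plane('wrist',Z(348,127),.03,c))
b=[plane('wrist',Z(*p),.024,c) for p in ((347.5,200),(347,300),(346,400),(345.5,470))]
print(b); d=b[0]-b[-1];print('yaw',np.degrees(np.arctan2(d[1],d[0])))
h=plane('wrist',Z(348,127),.03,c);d=h-b[-1];print('yaw hub',np.degrees(np.arctan2(d[1],d[0])))
print('bar end', b[-1], 'dist hub', np.linalg.norm((h-b[-1])[:2]))
for p in((250,230),(345,262),(450,325),(560,400),(650,470)):print('edge',plane('wrist',Z(*p),0,c))
print(delta((.4817,-.2503,.1),72.6))
E
```

```text
hubfront [ 0.505  -0.1802  0.016 ] hubback [ 0.4953 -0.2095  0.016 ] hubmid [ 0.5006 -0.1944  0.03  ]
[array([ 0.4946, -0.2132,  0.024 ]), array([ 0.4862, -0.2397,  0.024 ]), array([ 0.4774, -0.2673,  0.024 ]), array([ 0.471 , -0.2873,  0.024 ])]
yaw 72.34074913046305
yaw hub 72.36056088759274
bar end [ 0.471  -0.2873  0.024 ] dist hub 0.0975348901680664
edge [ 0.4639 -0.2151  0.    ]
edge [ 0.4879 -0.2325  0.    ]
edge [ 0.5125 -0.2602  0.    ]
edge [ 0.5383 -0.2927 -0.    ]
edge [ 0.5593 -0.3228  0.    ]
(array([ 0.05, -0.31,  0.95]), array([-10.71,  -2.15, 100.09]))
```

Bar end to hub measures 97.5 mm (given: 98), and the hub back and front give a 31 mm diameter. The balance point is (0.483,-0.249) with yaw 72.4°. I descend to a TCP height of 4 mm, gripping about 3 mm behind the balance point so the fingers clear the ram better later.

>>> {"name": "step_arm", "arguments": {"deltas": [[0,0,0.4,-2,0.7,35,50],[0,0,0.4,-2,0.7,70,50],[0,0,0.4,-2,0.7,105,50],[0,0,0.4,-2,0.7,140,50],[0,0,0.4,-2,0.7,165,50],[0,0,0.4,-2,0.7,182,50],[0,0,0.4,-2,0.7,192,50],[0,0,0.4,-2,0.7,196,50]], "newtons": 40}}

```text
time: 2.2
position: [0.4821, -0.2533, 0.0045]
tool_rot: [2.539, 1.85, 0.0]
ft_force: [-0.3, 1.4, 1.2]
grip_width: 0.578
```

>>> {"name": "step_arm", "arguments": {"deltas": [[0,0,0,0,0,0,40],[0,0,0,0,0,0,30],[0,0,0,0,0,0,20],[0,0,0,0,0,0,10],[0,0,0,0,0,0,5],[0,0,0,0,0,0,5],[0,0,0,0,0,0,5],[0,0,0,0,0,0,5]], "newtons": 40}}

```text
time: 3.2
position: [0.4819, -0.2533, 0.0047]
tool_rot: [2.539, 1.851, -0.0]
ft_force: [-1.0, 1.5, 4.5]
grip_width: 0.133
```

>>> {"name": "step_arm", "arguments": {"deltas": [[0,0,0,0,0,-4,5],[0,0,0,0,0,-12,5],[0,0,0,0,0,-30,5],[0,0,0,0,0,-60,5],[0,0,0,0,0,-100,5],[0,0,0,0,0,-140,5],[0,0,0,0,0,-180,5],[0,0,0,0,0,-200,5]]}}

```text
time: 4.2
position: [0.4831, -0.2534, 0.2086]
tool_rot: [2.534, 1.848, 0.003]
ft_force: [1.0, 0.1, -3.6]
grip_width: 0.134
```

```bash
python3 - <<'E'
from h import *
import cv2,json
s=ctrl.get_state();print(s['time'],s['position'],s['tool_rot'],s['ft_force'],s['torque'],s['grip_width'])
c=optics.get_calibration('wrist')
w=optics.get_image('wrist');sd=optics.get_image('side')
json.dump({k:np.asarray(v).tolist() for k,v in c.items()},open('w2.json','w'))
cv2.imwrite('pics/w2f.png',w[...,::-1]);cv2.imwrite('pics/s2f.png',sd[...,::-1])
E
```

```text
4.2 [ 0.48310131 -0.25343815  0.20856531] [2.53442987 1.84825672 0.00294146] [ 1.04457291  0.11203435 -3.58651554] [ 0.00060756 -0.04083484  0.01991295] 0.1340365141923045
```

View pics/w2f.png

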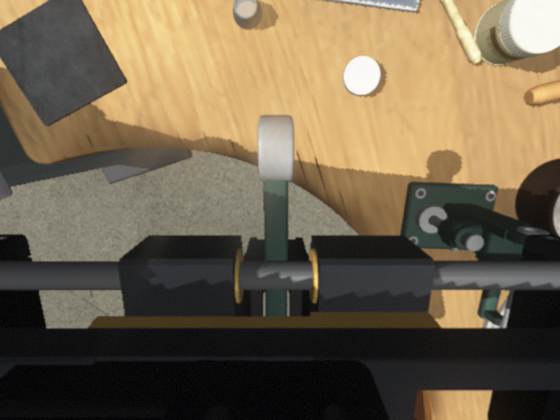

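View pics/s2f.png

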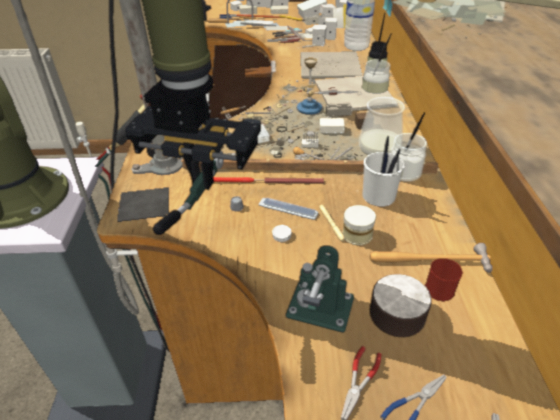

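The lever hangs straight in the jaws. Next I turn it about -93° and bring it to a staging spot with the hub still in front of the fork, at height, so the wrist camera can see the fork.

```bash
python3 - <<'E'
from h import *
print(delta((.568,-.308,.208),-20.6))
E
```

```text
(array([ 0.37, -0.23, 92.8 ]), array([-25.82,  96.88,   1.2 ]))
```

>>> {"name": "step_arm", "arguments": {"deltas": [[0,0,8,-3,10,0,5],[0,0,18,-6,21,0,5],[0,0,28,-9,32,0,5],[0,0,38,-12,44,0,5],[0,0,48,-16,57,0,5],[0,0,58,-20,72,0,5],[0,0,68,-24,88,0,5],[0,0,77,-26,97,0,5]]}}

```text
time: 5.3
position: [0.5662, -0.3076, 0.2031]
tool_rot: [-3.137, 0.14, 0.003]
ft_force: [-0.1, 0.7, -2.9]
grip_width: 0.134
```

>>> {"name": "step_arm", "arguments": {"deltas": [[0,0,7,0,0,0,5],[0,0,12,0,0,0,5],[0,0,15.8,0,0,0,5],[0,0,15.8,0,0,0,5],[0,0,15.8,0,0,0,5],[0,0,15.8,0,0,0,5],[0,0,15.8,0,0,0,5],[0,0,15.8,0,0,0,5]]}}

```text
time: 6.3
position: [0.5663, -0.3077, 0.2046]
tool_rot: [3.091, -0.562, 0.0]
ft_force: [0.4, -0.2, -4.1]
grip_width: 0.134
```

```bash
cat > snap.py <<'E'
import sys
from h import *
import cv2,json
t=sys.argv[1]
s=ctrl.get_state();print(s['time'],s['position'],s['tool_rot'],s['ft_force'],s['torque'],s['grip_width'],abs(s['qd']).max())
c=optics.get_calibration('wrist')
json.dump({k:np.asarray(v).tolist() for k,v in c.items()},open(t+'.json','w'))
for n in('wrist','scene','side'):cv2.imwrite(f'pics/{t}_{n}.png',optics.get_image(n)[...,::-1])
E
python3 snap.py a3
```

```text
6.3 [ 0.56630431 -0.30765277  0.20457171] [ 3.09081487e+00 -5.61972807e-01  7.59238204e-05] [ 0.41384001 -0.17046461 -4.08200724] [ 0.0298131  -0.0033385  -0.00128951] 0.13432488313515104 0.0005763591372734946
```

View pics/a3_wrist.png

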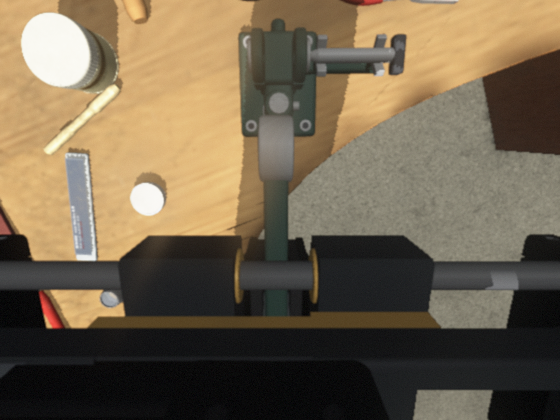

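View pics/a3_side.png

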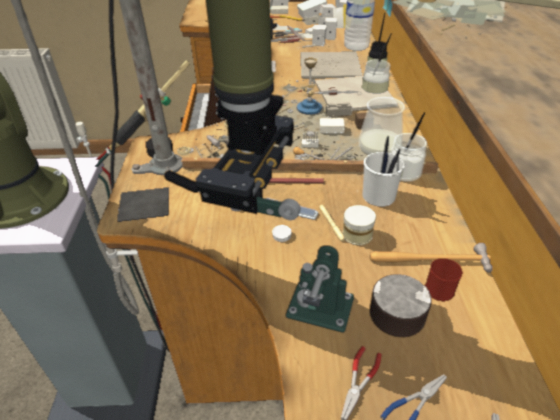

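View pics/a3_scene.png

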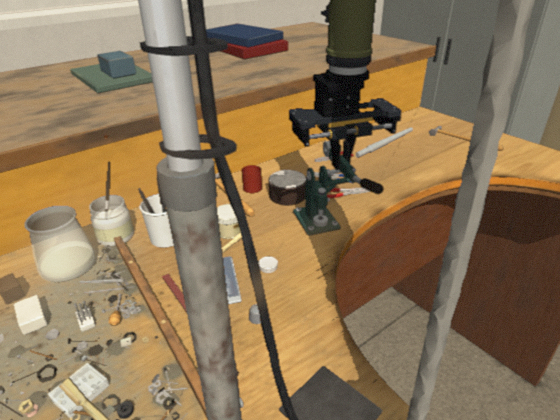

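The wrist view shows the hub at (276,148), the fork cheeks at about columns 258 and 298 (row 55), the ram at (279,102), and the pin running right from (318,54) to the tee at (398,54). I'll zoom in and measure.

```bash
python3 - <<'E'
import cv2
a=cv2.imread('pics/a3_wrist.png')
z=cv2.resize(a[10:190,220:420],None,fx=4,fy=4,interpolation=cv2.INTER_CUBIC)
z=cv2.convertScaleAbs(z,alpha=1.8,beta=20)
cv2.imwrite('pics/a3z.png',z[:560])
E
```

```text
(no output)
```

View pics/a3z.png

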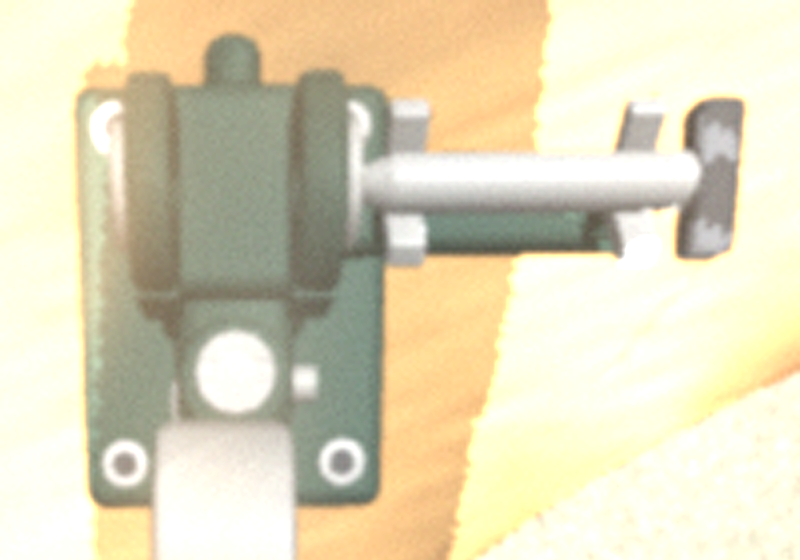

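```bash
cat > m3.py <<'E'
from h import *
import json
np.set_printoptions(precision=4,suppress=True)
c={k:np.array(v) for k,v in json.load(open('a3.json')).items()}
Z=lambda x,y:(220+x/4,10+y/4)
P=lambda x,y,z:plane('wrist',Z(x,y),z,c)[:2]
yaw=lambda d:np.degrees(np.arctan2(d[1],d[0]))
n=P(368,181,.125);e=P(697,178,.125);print('pin nose,end',n,e,np.linalg.norm(n-e),'yawY',yaw(n-e),'->x',yaw(n-e)-90)
bl=P(90,490,.012)-P(79,110,.012);br=P(378,490,.012)-P(382,110,.012);print('base x yaw',yaw(-bl),yaw(-br))
bb=[P(*p,.012) for p in((124,462),(342,461))];print('bolts',bb,'yaw',yaw(bb[0]-bb[1])-90)
fb=P(100,502,.012)-P(370,502,.012);print('front edge',yaw(fb)-90)
tee=[P(*p,.125) for p in((703,105),(692,255))];print('tee',yaw(tee[0]-tee[1]),np.linalg.norm(tee[0]-tee[1]), (tee[0]+tee[1])/2)
ram=P(236,371,.102);print('ram',ram)
cl,cr=P(152,180,.143),P(324,180,.143);print('cheeks',cl,cr,np.linalg.norm(cl-cr))
for y in(-20.6,-20.9,-21.2):
    ex=np.array([np.cos(np.radians(y)),np.sin(np.radians(y))]);ey=np.array([-ex[1],ex[0]])
    print(y,'from ram',ram+.03*ex,'from nose',n+.022*ey,'cheekmid',(cl+cr)/2, 'teeend',P(740,178,.125)+.09*ey)
# hub of lever, z~.204+.0115
for z in(.216,.23):
    print('hub L/R',P(156,500,z),P(295,500,z),np.linalg.norm(P(156,500,z)-P(295,500,z)))
E
python3 m3.py
```

```text
pin nose,end [ 0.671  -0.3749] [ 0.6504 -0.4309] 0.05962081887750517 yawY 69.80199962249799 ->x -20.198000377502012
base x yaw -20.51545987617276 -19.491588927211176
bolts [array([ 0.6464, -0.3078]), array([ 0.6251, -0.3651])] yaw -20.418884216938935
front edge -20.671591586482364
tee -19.745292092177664 0.02483903033924652 [ 0.6499 -0.4308]
ram [ 0.6508 -0.342 ]
cheeks [ 0.6809 -0.3378] [ 0.6707 -0.3648] 0.02887820476323387
-20.6 from ram [ 0.6789 -0.3526] from nose [ 0.6788 -0.3543] cheekmid [ 0.6758 -0.3513] teeend [ 0.6794 -0.3539]
-20.9 from ram [ 0.6788 -0.3527] from nose [ 0.6789 -0.3544] cheekmid [ 0.6758 -0.3513] teeend [ 0.6798 -0.3541]
-21.2 from ram [ 0.6787 -0.3529] from nose [ 0.679  -0.3544] cheekmid [ 0.6758 -0.3513] teeend [ 0.6802 -0.3543]
hub L/R [ 0.6313 -0.3232] [ 0.6254 -0.3389] 0.01675251044077702
hub L/R [ 0.6312 -0.324 ] [ 0.6258 -0.3382] 0.015206622673076932
```

```bash
python3 - <<'E'
from h import *
print(delta((.6214,-.3316,.1585),-20.4))
E
```

```text
(array([ 0.  , -0.01, -0.21]), array([59.98,  3.04, 46.11]))
```

>>> {"name": "step_arm", "arguments": {"deltas": [[0,0,-0.2,12,1,0,5],[0,0,-0.2,30,2,0,5],[0,0,-0.2,48,3,0,5],[0,0,-0.2,60,3,5,5],[0,0,-0.2,60,3,16,5],[0,0,-0.2,60,3,28,5],[0,0,-0.2,60,3,40,5],[0,0,-0.2,60,3,46,5]]}}

```text
time: 7.45
position: [0.6205, -0.3313, 0.1571]
tool_rot: [-3.092, 0.557, 0.003]
ft_force: [-0.2, -0.0, -4.4]
grip_width: 0.135
```

```bash
python3 snap.py a4; python3 - <<'E'
import cv2
a=cv2.imread('pics/a4_wrist.png')
cv2.imwrite('pics/a4z.png',cv2.convertScaleAbs(cv2.resize(a[90:240,190:390],None,fx=4,fy=4,interpolation=cv2.INTER_CUBIC),alpha=1.8,beta=20))
b=cv2.imread('pics/a4_side.png');cv2.imwrite('pics/a4s.png',cv2.resize(b[170:330,210:400],None,fx=3.7,fy=3.7,interpolation=cv2.INTER_CUBIC))
b=cv2.imread('pics/a4_scene.png');cv2.imwrite('pics/a4c.png',cv2.resize(b[110:250,265:415],None,fx=4,fy=4,interpolation=cv2.INTER_CUBIC))
E
```

```text
7.45 [ 0.62050687 -0.33130241  0.15713795] [-3.09153754e+00  5.56860617e-01  2.87313611e-03] [-0.18952962 -0.04651102 -4.36613328] [0.06266534 0.0598878  0.00250197] 0.13498980986508466 0.08209447111416013
```

View pics/a4z.png

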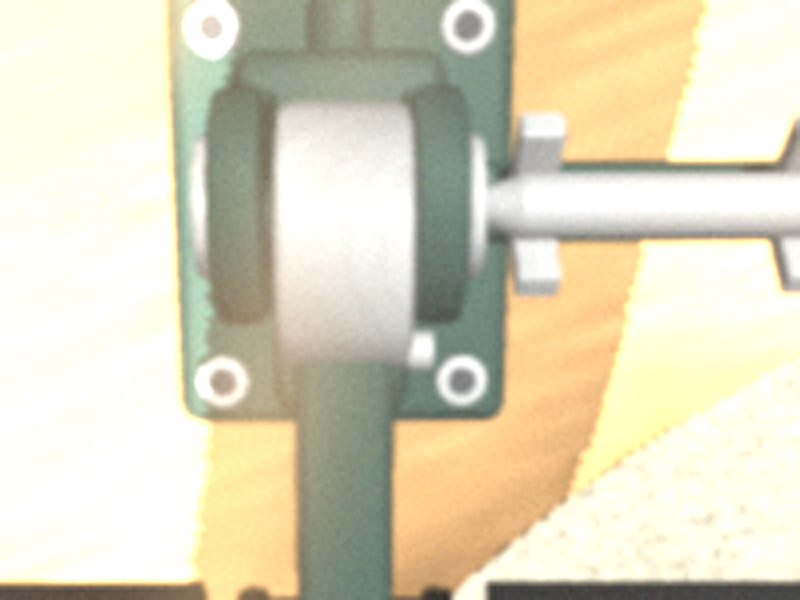

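View pics/a4s.png

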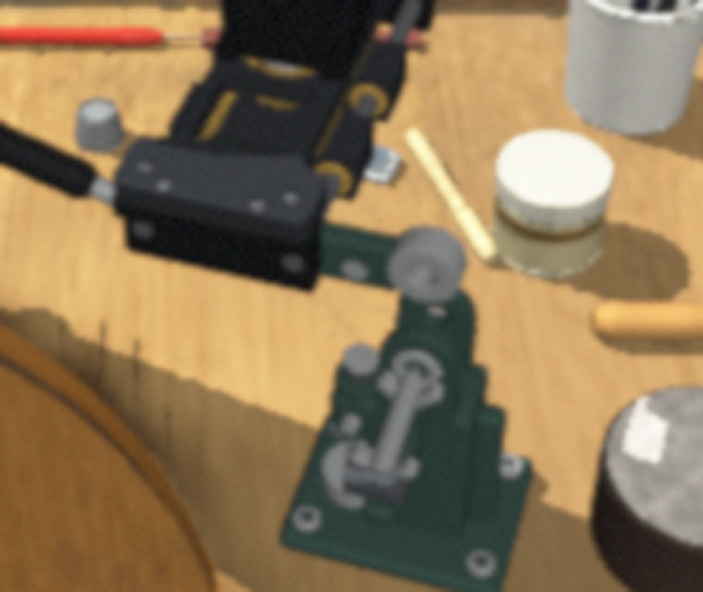

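View pics/a4c.png

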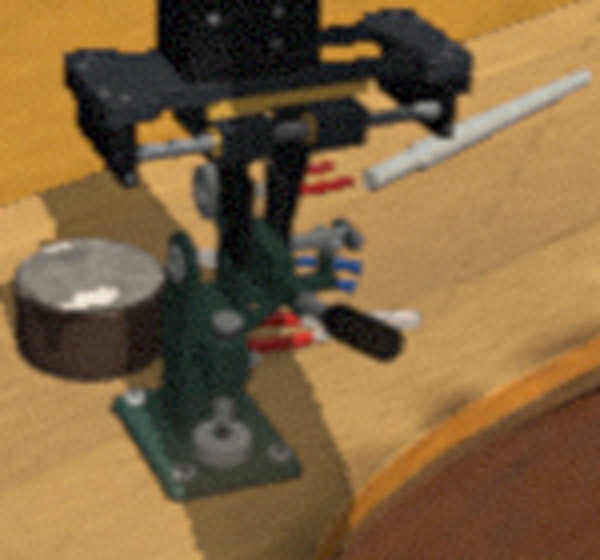

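```bash
cat > m4.py <<'E'
from h import *
import json
np.set_printoptions(precision=4,suppress=True)
c={k:np.array(v) for k,v in json.load(open('a4.json')).items()}
Z=lambda x,y:(190+x/4,90+y/4)
T=np.array([.6205,-.3313,.157])
y=np.radians(-20.3);ex=np.array([np.cos(y),np.sin(y),0]);ey=np.array([-ex[1],ex[0],0])
def bis(p,q,z):
    o,d1=ray('wrist',p,c);_,d2=ray('wrist',q,c);d=d1+d2;return o+d*(z-o[2])/d[2]
hub=bis(Z(343,102),Z(343,363),.1685);ch=bis(Z(338,87),Z(338,322),.125)
print('cam',ray('wrist',(0,0),c)[0]);print('hub',hub,(hub-T)@ex,(hub-T)@ey);print('cheek',ch,(ch-hub)@ex,(ch-hub)@ey)
def vp(n,p,P0,nrm):
    o,d=ray(n,p);return o+d*((P0-o)@nrm)/(d@nrm)
S=lambda x,y:(210+x/3.7,170+y/3.7)
B=np.array([.679,-.353,.125])
h=vp('side',S(427,265),B-.008*ey,ey);print('side hub',h,(h-B)@ex,h[2])
# right cheek boss ring / pin axis at outer face of boss
for nm,p,o in(('ring',(415,372),-.020),('ramtop',(361,358),0),('farbore',(437,311),.011)):
    q=vp('side',S(*p),B+o*ey,ey);print(nm,q,(q-B)@ex)
b=[vp('side',S(*p),B-.006*ey,ey) for p in((327,226),(392,240),(322,277),(385,287))];
print('bar slope top,bot',[np.degrees(np.arctan2(b[i+1][2]-b[i][2],(b[i+1]-b[i])@ex)) for i in(0,2)],[q[2] for q in b])
E
python3 m4.py
```

```text
cam [ 0.6842 -0.3549  0.3202]
hub [ 0.6766 -0.352   0.1685] 0.059821329172086934 8.47059982973916e-05
cheek [ 0.6788 -0.3519  0.125 ] 0.002013645034567368 0.0008004606000069149
side hub [ 0.6756 -0.3603  0.1739] -0.0006600489592061165 0.17392346367187728
ring [ 0.6718 -0.3717  0.1209] -0.00029941538372041154
ramtop [ 0.6511 -0.3427  0.0989] -0.029709161500945006
farbore [ 0.6839 -0.3431  0.1282] 0.0011620202646992416
bar slope top,bot [np.float64(0.08930653980585883), np.float64(5.07081009661443)] [np.float64(0.18178093151924807), np.float64(0.18182470220019664), np.float64(0.15109275727364757), np.float64(0.15357533232587783)]
```

```bash
python3 - <<'E'
import cv2
b=cv2.imread('pics/a4_side.png');cv2.imwrite('pics/a4s2.png',cv2.convertScaleAbs(cv2.resize(b[215:290,280:380],None,fx=8,fy=8,interpolation=cv2.INTER_CUBIC),alpha=1.6,beta=10))
cv2.imwrite('pics/a4s3.png',cv2.convertScaleAbs(cv2.resize(b[170:270,165:345],None,fx=4.4,fy=4.4,interpolation=cv2.INTER_CUBIC),alpha=1.6,beta=10))
E
```

```text
(no output)
```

View pics/a4s2.png

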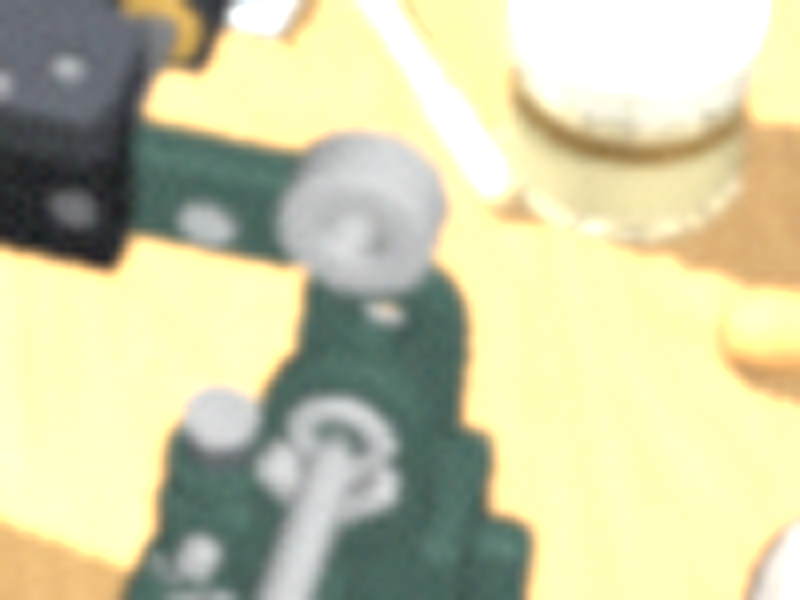

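View pics/a4s3.png

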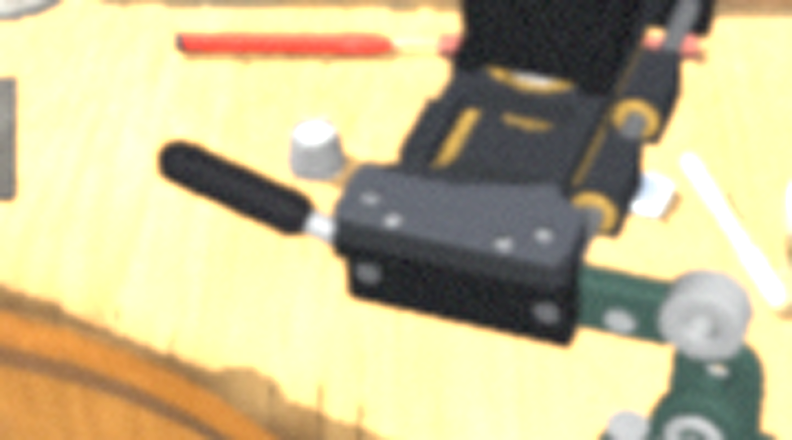

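```bash
cat > m5.py <<'E'
from m4 import *
print('----')
Q=lambda x,y:(280+x/8,215+y/8)
h=vp('side',Q(350,225),B-.008*ey,ey);print('hub',h,(h-B)@ex)
for o in(-.019,-.022):
  r=vp('side',Q(343,452),B+o*ey,ey);print('ring',r,(r-B)@ex)
# predicted rows for bores
print('pred bore right outer',[ (np.array(proj('side',B+o*ey))-[280,215])*8 for o in(-.022,.011,.019)])
H=T+.0615*ex+np.array([0,0,.0115]);print('pred hub near/far face',[(np.array(proj('side',H+o*ey))-[280,215])*8 for o in(-.008,.008)])
L=lambda x,z,yy:(np.array(proj('side',T+(x+.0045)*ex+np.array([0,0,.0075+z])+yy*ey))-[280,215])*8
print('bar top far',L(25,0,0) if 0 else [L(x,.012,.006) for x in(.02,.04)],'bot near',[L(x,-.012,-.006) for x in(.02,.04)])
W=lambda p:(np.array(p)-[165,170])*4.4
print('grip end pred (z .02..)',[W(L(-.154,z,0)/8+[280,215]) for z in(.012,.020,.026)])
E
python3 m5.py | sed -n '/----/,$p'
```

```text
----
hub [ 0.6733 -0.3594  0.17  ] -0.003086753431025788
ring [ 0.6731 -0.3711  0.1179] 0.0007383058401471332
ring [ 0.6727 -0.3741  0.1213] 0.0013731025209012004
pred bore right outer [array([337.0542, 437.9676]), array([378.5099, 322.1853]), array([388.1692, 295.2077])]
pred hub near/far face [array([360.8045, 232.6234]), array([381.3941, 177.3348])]
bar top far [array([197.2678, 115.0085]), array([295.9528, 136.2113])] bot near [array([178.0807, 243.066 ]), array([275.6117, 264.9262])]
grip end pred (z .02..) [array([164.9688, 176.0635]), array([162.1317, 159.784 ]), array([159.9772, 147.4217])]
```

```bash
cat > m6.py <<'E'
from m4 import *
print('----')
def dist(p,q,r):
    o,d1=ray('wrist',p,c);_,d2=ray('wrist',q,c);a=np.arccos(d1@d2)/2;d=d1+d2;d/=np.linalg.norm(d);return o+d*r/np.sin(a)
print('hub',dist(Z(343,102),Z(343,363),.016),'cheek',dist(Z(338,87),Z(338,322),.018))
print('hub-',dist(Z(343,104),Z(343,361),.016))
E
python3 m6.py|sed -n '/----/,$p'; python3 - <<'E'
import cv2,numpy as np
a=cv2.imread('pics/a4_wrist.png').astype(int)
print('col hub',[(r,a[r,272:280].mean(0).round().astype(int).tolist()) for r in list(range(110,120))+list(range(174,186))])
print('row',[(x,a[140:150,x].mean(0).round().astype(int).tolist()) for x in range(234,316,1)])
E
```

```text
----
hub [ 0.6764 -0.3519  0.1635] cheek [ 0.6787 -0.3519  0.1226]
hub- [ 0.6763 -0.3518  0.1611]
col hub [(110, [72, 83, 79]), (111, [72, 83, 78]), (112, [72, 82, 78]), (113, [72, 83, 78]), (114, [73, 83, 80]), (115, [80, 87, 89]), (116, [89, 96, 99]), (117, [97, 104, 106]), (118, [103, 109, 112]), (119, [105, 110, 113]), (174, [90, 96, 101]), (175, [87, 93, 98]), (176, [84, 90, 95]), (177, [80, 87, 92]), (178, [78, 85, 91]), (179, [73, 81, 86]), (180, [68, 78, 78]), (181, [64, 76, 73]), (182, [64, 76, 73]), (183, [64, 75, 73]), (184, [64, 76, 73]), (185, [64, 76, 73])]
row [(234, [72, 91, 93]), (235, [76, 88, 74]), (236, [85, 97, 84]), (237, [97, 106, 100]), (238, [113, 119, 119]), (239, [124, 129, 131]), (240, [123, 127, 130]), (241, [92, 98, 100]), (242, [60, 70, 69]), (243, [55, 66, 64]), (244, [56, 68, 64]), (245, [58, 69, 66]), (246, [58, 70, 67]), (247, [59, 71, 67]), (248, [61, 73, 69]), (249, [61, 73, 70]), (250, [62, 74, 72]), (251, [63, 75, 72]), (252, [64, 76, 73]), (253, [63, 75, 73]), (254, [56, 68, 69]), (255, [52, 64, 68]), (256, [56, 69, 71]), (257, [64, 75, 79]), (
[... 634 characters left out ...]
33, 134]), (285, [129, 132, 132]), (286, [130, 133, 133]), (287, [132, 134, 134]), (288, [132, 135, 135]), (289, [133, 135, 135]), (290, [133, 135, 135]), (291, [132, 134, 134]), (292, [126, 129, 129]), (293, [100, 102, 102]), (294, [66, 70, 68]), (295, [53, 60, 54]), (296, [55, 62, 53]), (297, [56, 64, 54]), (298, [56, 63, 53]), (299, [57, 64, 53]), (300, [58, 64, 54]), (301, [57, 64, 53]), (302, [58, 65, 54]), (303, [57, 64, 53]), (304, [58, 64, 52]), (305, [56, 62, 51]), (306, [58, 64, 53]), (307, [76, 79, 74]), (308, [106, 108, 107]), (309, [123, 124, 123]), (310, [125, 126, 126]), (311, [104, 106, 105]), (312, [87, 89, 88]), (313, [83, 85, 84]), (314, [84, 86, 86]), (315, [87, 89, 88])]
```

```bash
cat > m7.py <<'E'
from m4 import *
print('----')
def cen(row,col,r,z,sgn):
    o,d=ray('wrist',(col,row),c); # in vertical plane spanned by ex,z
    d2=np.array([d@ex,d[2]]);d2/=np.linalg.norm(d2);n=np.array([-d2[1],d2[0]])  # normal
    if n[0]*sgn>0:n=-n   # centre lies opposite to sgn side
    o2=np.array([(o-T)@ex,o[2]])
    t=(z-o2[1]-n[1]*r)/d2[1];return o2+d2*t+n*r
for z in(.1655,.1685,.1715):print('hub x from TCP',z,cen(115.9,276,.016,z,1))
print('fork from rear tangent',cen(90+87/4,275,.018,.125,1),'front',cen(90+322/4,275,.018,.125,-1))
# pin axis at nose
o,d=ray('wrist',Z(520,202),c);p=plane('wrist',Z(520,202),.125,c);print('pin x',(p-T)@ex)
p=plane('wrist',Z(700,201),.125,c);print('pin x',(p-T)@ex)
# bar/hub junction, bar top far
print('junction row181 z', (plane('wrist',(276,180),.1685+.008,c)-T)@ex)
E
python3 m7.py|sed -n '/----/,$p'
```

```text
----
hub x from TCP 0.1655 [0.0593 0.1655]
hub x from TCP 0.1685 [0.0591 0.1685]
hub x from TCP 0.1715 [0.059  0.1715]
fork from rear tangent [0.0616 0.125 ] front [0.0621 0.125 ]
pin x 0.06249266335740603
pin x 0.0625542859871319
junction row181 z 0.04574874642244248
```

```bash
python3 - <<'E'
from h import *
s=ctrl.get_state();print(s['time'],s['position'],s['tool_rot'],s['qd'])
E
```

```text
7.6 [ 0.62111893 -0.33148404  0.1582996 ] [-3.09179879e+00  5.56832693e-01  8.06820545e-04] [-0.00222258 -0.00792823 -0.00284616 -0.01787837 -0.00011396  0.00205108
  0.00024941]
```

>>> {"name": "step_arm", "arguments": {"deltas": [[0,0,-0.3,1,-0.4,0,5],[0,0,-0.3,2.2,-0.6,0,5],[0,0,-0.3,2.2,-0.6,3,5],[0,0,-0.3,2.2,-0.6,10,5],[0,0,-0.3,2.2,-0.6,20,5],[0,0,-0.3,2.2,-0.6,31,5],[0,0,-0.3,2.2,-0.6,40,5],[0,0,-0.3,2.2,-0.6,44.8,5]]}}

```text
time: 8.6
position: [0.6232, -0.3316, 0.1126]
tool_rot: [-3.093, 0.549, 0.002]
ft_force: [0.4, 0.4, -3.7]
grip_width: 0.133
```

>>> {"name": "step_arm", "arguments": {"deltas": [[0,0,0,0,0,0,5],[0,0,0,0,0,0,5],[0,0,0,0,0,0,5],[0,0,0,0,0,0,5],[0,0,0,0,0,0,5],[0,0,0,0,0,0,5],[0,0,0,0,0,0,5],[0,0,0,0,0,0,5]]}}

```text
time: 9.6
position: [0.6236, -0.3318, 0.1137]
tool_rot: [3.093, -0.549, -0.0]
ft_force: [0.2, 1.1, -3.3]
grip_width: 0.135
```

```bash
python3 snap.py a5; python3 - <<'E'
import cv2
a=cv2.imread('pics/a5_wrist.png')
cv2.imwrite('pics/a5z.png',cv2.convertScaleAbs(cv2.resize(a[90:240,190:390],None,fx=4,fy=4,interpolation=cv2.INTER_CUBIC),alpha=1.8,beta=20))
b=cv2.imread('pics/a5_side.png');cv2.imwrite('pics/a5s.png',cv2.convertScaleAbs(cv2.resize(b[215:315,260:380],None,fx=6,fy=6,interpolation=cv2.INTER_CUBIC),alpha=1.6,beta=10))
b=cv2.imread('pics/a5_scene.png');cv2.imwrite('pics/a5c.png',cv2.convertScaleAbs(cv2.resize(b[140:230,280:380],None,fx=6,fy=6,interpolation=cv2.INTER_CUBIC),alpha=1.6,beta=10))
E
```

```text
9.6 [ 0.62364425 -0.33179144  0.11373221] [ 3.09321373e+00 -5.48679075e-01 -1.00748909e-04] [ 0.19902309  1.05916121 -3.26699586] [-0.0032048   0.03388191  0.0186516 ] 0.1347411141471322 0.0015760413303048902
```

View pics/a5z.png

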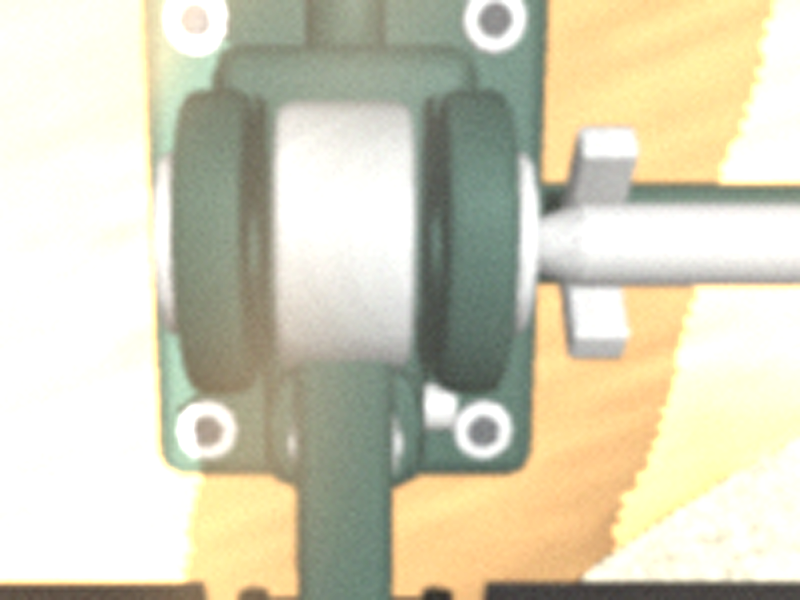

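View pics/a5s.png

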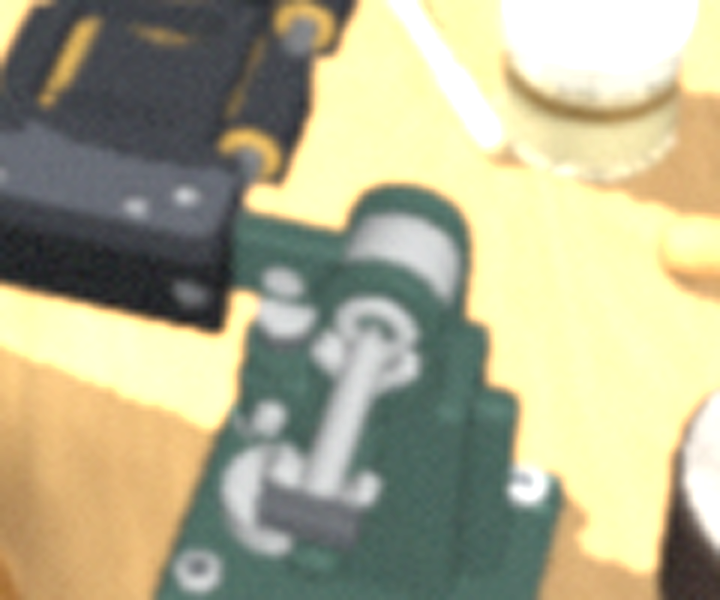

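View pics/a5c.png

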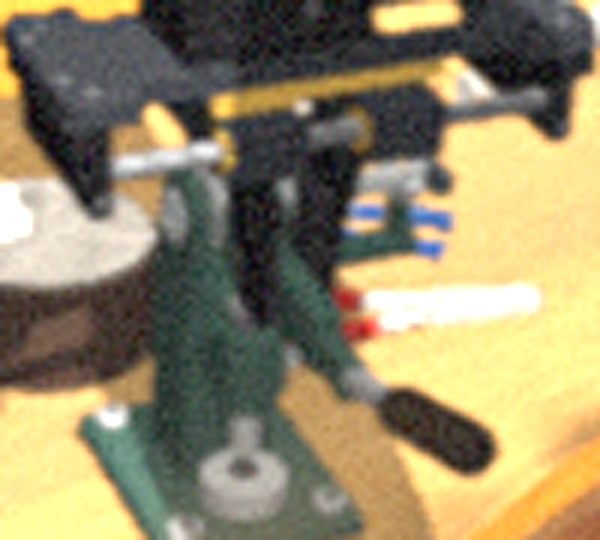

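The wrist view shows the hub (columns 274–414) centred between the inner cheek edges (248 and 440), with clear gaps. Now I'll check level by triangulating the grip end as at the start, and check alignment in x.

```bash
python3 - <<'E'
import cv2,numpy as np
for n,t,x,y in(('a5_side','g1',170,160),('a5_scene','g2',330,180)):
    b=cv2.imread(f'pics/{n}.png')[y:y+70,x:x+90];cv2.imwrite(f'pics/{t}.png',cv2.convertScaleAbs(cv2.resize(b,None,fx=4,fy=4,interpolation=cv2.INTER_CUBIC),alpha=1.6,beta=10))
a=cv2.imread('pics/g1.png');b=cv2.imread('pics/g2.png');cv2.imwrite('pics/g12.png',np.hstack([a,b]))
E
sed -e 's/a4.json/a5.json/' -e 's/^T=.*/T=np.array([.62364,-.33179,.11373])/' -e '/^hub=/,$d' m4.py > m8.py
cat >> m8.py <<'E'
exec(open('m7.py').read().split("print('----')")[1].split('for z')[0])
print('hub x',cen(90+103.3/4,276,.016,.125,1)[0],'fork rear',cen(90+89.5/4,275,.018,.125,1)[0],'fork front',cen(90+392/4,275,.018,.125,-1)[0],'pin',[((plane('wrist',Z(*p),.125,c)-T)@ex) for p in((545,241),(700,241))])
E
python3 m8.py
```

```text
hub x 0.05918264883500983 fork rear 0.05873289157656874 fork front 0.05872875485669496 pin [np.float64(0.059176736894377885), np.float64(0.05921694690878572)]
```

View pics/g12.png

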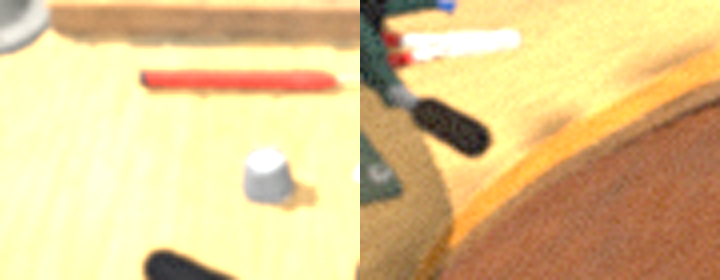

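```bash
cat > g.py <<'E'
from h import *
import cv2
np.set_printoptions(precision=4,suppress=True)
def grip(f,box):
    x,y,w,h=box;a=cv2.imread(f)[y:y+h,x:x+w];v=a.max(2)
    m=(v<62).astype(np.uint8);n,l,st,_=cv2.connectedComponentsWithStats(m);k=1+np.argmax(st[1:,4]);
    ys,xs=np.nonzero(l==k);p=np.c_[xs+x,ys+y].astype(float);mu=p.mean(0);u=np.linalg.svd(p-mu)[2][0]if 0 else np.linalg.eigh(np.cov((p-mu).T))[1][:,-1]
    t=(p-mu)@u;print(f,len(p),mu,mu+u*t.min(),mu+u*t.max());return mu
m1=grip('pics/side0.png',(172,290,30,36));m2=grip('pics/scene0.png',(384,245,32,24))
x,r=tri([ray('side',m1),ray('scene',m2)]);print('start',x,r)
m1=grip('pics/a5_side.png',(195,215,45,40));m2=grip('pics/a5_scene.png',(342,200,26,22))
x,r=tri([ray('side',m1),ray('scene',m2)]);print('now',x,r)
E
python3 g.py
```

```text
pics/side0.png 259 [187.6602 310.6911] [196.8855 298.9103] [178.8788 321.9051]
pics/scene0.png 249 [398.2129 256.1566] [412.0415 248.8796] [385.4983 262.8473]
start [ 0.4447 -0.369   0.0268] [0.0006983772538647581, 0.0006983772538647748]
pics/a5_side.png 265 [222.3736 232.0415] [237.5827 238.9225] [206.9677 225.0715]
pics/a5_scene.png 144 [352.1667 211.1181] [360.9604 216.0703] [343.0189 205.9665]
now [ 0.5101 -0.2905  0.136 ] [0.0005520847149851653, 0.0005520847149850235]
```

Every check agrees: x offset is under 0.5 mm, the hub is centred sideways, and the grip rose 109.2 mm, the same as the TCP, so the lever is level. The wrist force equals the lever's weight only. I'm handing in.

```bash
python3 - <<'E'
from h import *
s=ctrl.get_state();print(s['time'],s['position'],s['ft_force'],s['grip_width'],abs(s['qd']).max())
print(ctrl.close_job())
E
```

```text
9.75 [ 0.62367851 -0.3317785   0.1137353 ] [-0.30547818 -0.17871602 -3.13473019] 0.1292644677658382 0.002251767632893852
the job is handed in; nothing more can be done
None
```

The lever is in the fork, still held in the gripper, and I handed the job in at 9.75 s. I gripped it about 2 to 4 mm behind its balance point, lifted it and turned it about -93° so the handle points to the front. I then moved its hub over the fork from above and lowered it in.

**Last checks before handing in:**
- **Bore along x:** the hub is within about 0.5 mm of the fork centre and in line with the pin axis.
- **Sideways:** the hub is centred, with about 3 mm clear on each side.
- **Turn:** I corrected the last 0.3° or so before lowering and did not measure it again afterwards.
- **Level:** the handle grip rose 109.2 mm from its starting place, exactly as far as the tool did, so the lever is level to about 0.01 rad.
- **Contact with the press:** the wrist feels only the lever's weight, about 3.1 to 3.3 N, so there is no sign of the lever touching the press.
- **Pin and other things:** the pin is still in line in its rests, and nothing came near the other things on the bench. I judged both from the pictures and did not measure them again at the end.

**Less certain:** bore height comes mostly from the tool height and the grasp, with a target of 125 mm. Side-view heights scattered by about 3 to 5 mm and the wrist picture is only good to about 2 to 3 mm, but both fit that height.

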